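# Hang the slotted plates on the pin rack

## Task

Put the two slotted hanger plates away on the pin rack: hang each on the pin whose head has the colour of the plate's grip, by sliding its slot sideways over the pin between head and collar and letting it down until the pin sits in the top of the notch. Leave both hanging upright and at rest, and do not knock over or push aside the other things on the bench.

Things in the scene. Friction and masses are not known exactly. Their poses are not given: they have to be found in the camera images.
- plate_red: loose slotted hanger plate with red grip, 0.26 kg, starts standing on its foot; origin: centre of the foot's underside. Aluminium leaf 6 thick (its x), 80 wide (y), upright along z, whole height 172; foot 50 (x) x 80 (y) x 8. A slot cut through the leaf opens at its +y edge (y = 40) and runs in to y = -7, from z = 84 to 102; at its inner end (y = -7 to 7) a notch rises to z = 115
- plate_red_seat (a point): point in the notch of the red plate where the pin's axis lies when the plate hangs: plate x = 0, y = 0, z = 110 mm; the middle of the slot below it is at z = 93. The other plate is the same but blue
- plate_red_grip (a point): middle of the red plastic grip on top of the plate (plate x = 0, y = 0, z = 158 mm): 12 thick (x), 56 long (y), 30 high; pinch it from above across the 12 mm
- pin_red: fixed pin post with red pin head and red band; origin on the rack base, 12 above the belt. Level round pin, diameter 10, along its x axis at z = 145, pointing to -x (robot side), between head (diameter 24, x = -33 to -27) and collar (28, x = -13 to -8): the plate's leaf goes in that 14 gap; the head cannot pass the slot. Post 24 x 24, x = 23 to 47, top z = 157
- pin_red_channel (a point): point on the axis of the red pin in the middle of the gap between head and collar: x = -20, y = 0, z = 145 mm of the pin post. Which pin is at which end of the rack varies
- plate_blue: loose slotted hanger plate with blue grip, 0.26 kg, starts standing on its foot; origin: centre of the foot's underside. Aluminium leaf 6 thick (its x), 80 wide (y), upright along z, whole height 172; foot 50 (x) x 80 (y) x 8. A slot cut through the leaf opens at its +y edge (y = 40) and runs in to y = -7, from z = 84 to 102; at its inner end (y = -7 to 7) a notch rises to z = 115
- plate_blue_seat (a point): point in the notch of the blue plate where the pin's axis lies when the plate hangs: plate x = 0, y = 0, z = 110 mm; the middle of the slot below it is at z = 93. The other plate is the same but red
- plate_blue_grip (a point): middle of the blue plastic grip on top of the plate (plate x = 0, y = 0, z = 158 mm): 12 thick (x), 56 long (y), 30 high; pinch it from above across the 12 mm
- pin_blue: fixed pin post with blue pin head and blue band; origin on the rack base, 12 above the belt. Level round pin, diameter 10, along its x axis at z = 145, pointing to -x (robot side), between head (diameter 24, x = -33 to -27) and collar (28, x = -13 to -8): the plate's leaf goes in that 14 gap; the head cannot pass the slot. Post 24 x 24, x = 23 to 47, top z = 157
- pin_blue_channel (a point): point on the axis of the blue pin in the middle of the gap between head and collar: x = -20, y = 0, z = 145 mm of the pin post. Which pin is at which end of the rack varies
- rack: fixed grey base of the pin rack, 80 (x = -20 to 60) x 210 (y) x 12 mm; origin: middle of its length, at the belt. The two pins stand 130 mm apart along its y, at y = 65 and -65, with the rack's heading; plates are 80 wide, so a hung plate leaves little room for sliding another one in from its side, and a plate let down beside a pin must miss both heads
- ipa_bottle: bystander, leave alone: white solvent bottle with red cap and bent spout, 61 in diameter, 164 high to the tip of the spout (body 98), standing between the plates; sizes in mm; origin: centre of its underside
- solder_spool: bystander, leave alone: blue and white reel of solder, 52 in diameter, 36 high; sizes in mm; origin: centre of its underside
- label_roll: bystander, leave alone: white roll of labels, 50 in diameter, 30 high; sizes in mm; origin: centre of its underside
- tape_yellow: bystander, leave alone: roll of yellow tape, 64 in diameter, 19 high; sizes in mm; origin: centre of its underside
- bin_2: bystander, leave alone: yellow open picking bin, 160 (x) x 113 x 65, on the bench at the right; sizes in mm; origin: centre of its underside
- side_cutter: bystander, leave alone: side cutters with blue grips, 50 x 110 (y) x 12, on the bench at the left; sizes in mm; origin: centre of its underside
- gantry_post (a point): foot of the fixed upright aluminium gantry post at the right edge of the belt, 45 x 45 mm and 1.2 m high, always in the same place and between the right side and the belt; keep the arm and wrist clear of it (pass on the robot's side of it)
There are look-alikes about, which are no part of the job. Leave any orange look-alike of the plate_red alone.

How it is judged:
At the end, for the whole second after the job is handed in: Each plate hangs on the pin of its own colour with the pin in the top of its notch (seat point within 10 mm of the middle of the pin's gap), upright within 0.15 rad, its leaf within 0.4 rad of square to the pin (either face forward), released and at rest (under 0.03 m/s and 0.3 rad/s) (distance between plate_red_seat and pin_red_channel below 0.01 m and angle between each of plate_red, plate_blue's own z axis and vertical below 0.15 rad and angle between the x axis of plate_red and the x axis of pin_red, either way round below 0.4 rad and linear speed of each of plate_red, plate_blue below 0.03 m/s and angular speed of each of plate_red, plate_blue below 0.3 rad/s and distance between plate_blue_seat and pin_blue_channel below 0.01 m and angle between the x axis of plate_blue and the x axis of pin_blue, either way round below 0.4 rad); the robot touches nothing.
It fails at once if a bystander (bottle, solder reel, label roll, tape, bin, cutters) is pushed aside by more than 40 mm (distance of any of ipa_bottle, solder_spool, label_roll, tape_yellow, bin_2, side_cutter from where it was at the start of the episode above 0.04 m).
It fails at once if a bystander is knocked over (angle between any of ipa_bottle, solder_spool, label_roll, tape_yellow, bin_2, side_cutter's own z axis and vertical above 0.5 rad).
It also fails if it takes over 67 s, if anything falls off the work surface, if the arm or the gripper's body presses on something with over 40 N, if the wrist force passes 120 N, or if a joint passes its speed limit or range.

## Robot

A 6-joint arm with a two-finger parallel gripper is mounted at the origin on a cart in front of the work surface, level with it; the furniture and walls round the work are solid. World frame = base frame: x ahead of the robot, y to its left, z up, the work surface at z = 0. Lengths are in m, angles in rad, forces in N, time in s.
With the tool pointing down it reaches from about 0.375 to 0.9 m from the base axis. Payload 3.1 kg.
Tool frame: the origin (TCP) lies on the centre line of the jaws, within the pads' length; the fingertips stand 25 mm ahead of it and the grasp point (between the pads) lies 6 mm ahead of it; x points along the fingers, y is the direction in which the jaws open and shut, and the axes are right-handed (so a half turn about x gives the same grasp; the last joint's range is limited). The gripper opens to 87 mm and grips with 3 to 60 N. Pads are 19 mm wide; open, the fingers measure 117 mm over their backs; the gripper's body (75 mm by 190 mm) begins 51 mm behind the grasp point.
Start: joints at [-1.476, 0.527, 1.433, -0, 1.181, -0.178], TCP at [0.169, -0.602, 0.248] pointing down, gripper open.
Joint ranges: [-3.08, 3.08], [-0.75, 2.2], [0.22, 2.44], [-1.43, 4.57], [0, 2.65], [-2.85, 2.85]. Speed limits (rad/s): [2.79, 2.79, 3.14, 3.14, 3.14, 3.14].

## Interface

Orientations are given as a unit quaternion [x, y, z, w].
In Python, from rig import robot gives the robot as it stands. The module is installed in compiled form; this text tells all that it offers.
- The arm moves only by the tool move_arm, never from a script. Its argument "commands" is a list of rows, each a list of 5 numbers: the gripper's target within -1 to 1 (shut at 1, half-way at 0, fully open at -1), then the shift along the tool's x, y, z in mm, then the turn about the tool's x in degrees. A call has 1 to 8 rows; each row is the pose to reach, as a shift and turn from the pose commanded when the call began, along the tool's axes at that moment; what a row does not reach only later rows make up. A row lasts 1/12 s, in which the tool goes at most 41.7 mm and 7.16 degrees, less where a joint would pass 70% of its speed; a pose out of reach is approached as far as the arm can. A call with a gripper value outside its range is refused whole. The fingers move at their own pace and stop on an object; "newtons" is the grip in N (left out, the last holds). Time passes only in rows, so rows that repeat a pose let the fingers close. It gives the time, the measured TCP pose, the force and the opening at its end, in the units of the state.
- robot.get_obs(): the state, without advancing time (a new reading comes with each control period).
- robot.camera(name): name is "scene" or "top" or "wrist"; returns a dict with "image" (400x640x3 uint8, red, green, blue), "fx", "fy", "cx", "cy" (pixels), "distortion" ([k1, k2, p1, p2, k3] as OpenCV has them; the pictures are not rectified), "xyz" and "rotation" of the camera in the world; the wrist camera has in their place "tool_from_camera" (4x4, takes a point from camera to tool coordinates, whose origin is the TCP and whose axes are the tool frame's). Camera axes: x right, y down, z forward; pixel columns grow to the right and rows downward; lengths in m; the calibration is good to about 2 mm. A picture is of the moment at which its call begins: read the wrist's pose just before it. There is no depth.
- robot.hand_in(): hands the job in, once; it reports no verdict.
Trained networks look in a picture, given as the dict that the camera call returned (one of the last four; its "shot" number tells which), for a name from the list of things; names that differ only in an ending like _2 or _b are one class to them, and where a whole thing is asked for, a point or a joint stands for the part that bears it (a point fixed in the world has none). Each returns a list of dicts, best first, with "p" (0 to 1); they miss things now and then, are a little off and sometimes report something else, mostly with a low value. They report only what shows in the picture. A call takes as long as a camera call. They do not tell look-alikes from the thing itself.
- robot.regions_of(picture, name): "pixels" (400x640 bool, what is visible of it) and "bbox" ([left, top, right, bottom] in pixels, round what is visible of it).
The state is a dict: "time": time; "q": joint angles; "joint_velocities": joint speeds; "joint_torque": joint torques, N m; "position": TCP position; "tool_rot": TCP orientation; "ft_force": force on the tool from outside, world axes, zero at the start; "moment": the same for the moment, N m; "grip_width": finger opening in m.
Only numpy, scipy, OpenCV 4.12 (cv2) and the standard library are available. Lean on these libraries where they do the work, as an engineer would, in place of code of your own. Each camera call takes 0.05 s, during which the arm holds its last target.

## Working session

There is one attempt and no reset: what is moved stays moved. The work goes in short steps, Python scripts to look and compute and a tool call to move; the robot and the scene stay as the last step left them, time stands still between calls to the robot, and variables do not carry over. Pictures are saved under pics/ and viewed, and the job is handed in when it is done.

Besides the shell and the picture viewer there is one more tool, called after ">>>" as name(argument=value, ...) on one line, values as JSON. move_arm: Moves the arm, as the interface text tells. Its arguments: {"type":"object","properties":{"commands":{"type":"array","items":{"type":"array","items":{"type":"number"}}},"newtons":{"type":"number"}},"required":["commands"]}

```bash
mkdir -p pics; cat > h.py <<'E'
import numpy as np,cv2
from rig import robot
from scipy.spatial.transform import Rotation as R
def save(c,n,crop=None,s=1):
    im=c["image"][:,:,::-1]
    if crop: l,t,r,b=crop; im=im[t:b,l:r]
    if s!=1: im=cv2.resize(im,None,fx=s,fy=s,interpolation=cv2.INTER_CUBIC)
    cv2.imwrite("pics/"+n,im)
def K(c): return np.array([[c["fx"],0,c["cx"]],[0,c["fy"],c["cy"]],[0,0,1.]])
def pose(c,o=None):
    if "xyz" in c:
        Rm=np.array(c["rotation"]); 
        if Rm.shape!=(3,3): Rm=R.from_quat(Rm).as_matrix()
        return Rm,np.array(c["xyz"])
    T=np.array(c["tool_from_camera"]); Rt=R.from_quat(o["tool_rot"]).as_matrix()
    return Rt@T[:3,:3], Rt@T[:3,3]+np.array(o["position"])
def ray(c,uv,o=None):
    Rm,t=pose(c,o)
    p=cv2.undistortPoints(np.array(uv,float).reshape(-1,1,2),K(c),np.array(c["distortion"])).reshape(-1,2)
    d=np.c_[p,np.ones(len(p))]@Rm.T
    return t,d
def atz(c,uv,z,o=None):
    t,d=ray(c,uv,o); return t+d*((z-t[2])/d[:,2])[:,None]
def proj(c,P,o=None):
    Rm,t=pose(c,o); Pc=(np.array(P,float).reshape(-1,3)-t)@Rm
    return cv2.projectPoints(Pc,np.zeros(3),np.zeros(3),K(c),np.array(c["distortion"]))[0].reshape(-1,2)
E
python3 - <<'E'
from h import *
o=robot.get_obs(); print(o)
for n in ("scene","top","wrist"):
    c=robot.camera(n); save(c,n+"0.png"); print({k:v for k,v in c.items() if k!="image"})
    if n!="wrist":
        for nm in ("plate_red","plate_blue","pin_red","pin_blue","rack","ipa_bottle"):
            print(nm,[(round(r["p"],2),r["bbox"]) for r in robot.regions_of(c,nm)])
E
```

```text
{'time': 0.0, 'q': array([-1.47553907e+00,  5.28483559e-01,  1.43390064e+00, -1.42164372e-05,
        1.18140128e+00, -1.78459952e-01]), 'joint_velocities': array([-3.90414677e-04, -2.25652747e-04, -4.27609947e-04, -1.18003347e-03,
        5.64671623e-05, -1.78182395e-03]), 'joint_torque': array([-4.09355889e-04, -4.40041995e+01, -1.76592153e+01,  6.32407120e-02,
        5.84052061e-02, -1.83475195e-04]), 'position': array([ 0.16892802, -0.60102936,  0.24656143]), 'tool_rot': array([ 0.70052188,  0.09724847, -0.70046668,  0.09569887]), 'ft_force': array([0.48026869, 0.48959568, 0.37017566]), 'moment': array([-0.00261792, -0.0009112 ,  0.00280679]), 'grip_width': 0.08663808878564597}
{'fx': 491.102298889797, 'fy': 491.102298889797, 'cx': 320.4739004643012, 'cy': 198.38590847308436, 'distortion': array([0.01605312, 0.        , 0.        , 0.        , 0.        ]), 'xyz': array([0.43611926, 0.90438381, 1.54397801]), 'rotation': array([-0.03582598,  0.95548835, -0.29246675,  0.01489   ]), 'shot': 1}
plate_red [(0.8, [332.4, 194.3, 355.3, 230.3]), (0.68, [355.8, 92.1, 368.2, 130.5])]
plat
[... 862 characters left out ...]
 177.7])]
rack [(0.6, [263.7, 154.5, 330.8, 187.0])]
ipa_bottle [(0.64, [266.0, 217.2, 286.1, 240.2]), (0.2, [227.6, 208.8, 262.5, 236.0])]
{'fx': 311.62512574833374, 'fy': 311.62512574833374, 'cx': 317.23996513951806, 'cy': 196.76011227426685, 'distortion': array([0.00125933, 0.        , 0.        , 0.        , 0.        ]), 'tool_from_camera': array([[ 1.23316627e-03, -3.01009526e-01,  9.53620336e-01,
        -1.36271263e-01],
       [ 9.99999229e-01,  5.13111443e-04, -1.13117752e-03,
         4.83182653e-04],
       [-1.48818297e-04,  9.53620995e-01,  3.01009926e-01,
        -8.32160204e-02],
       [ 0.00000000e+00,  0.00000000e+00,  0.00000000e+00,
         1.00000000e+00]]), 'shot': 3}
```

```bash
python3 - <<'E'
import cv2
a=cv2.imread("pics/scene0.png");b=cv2.imread("pics/top0.png")
cv2.imwrite("pics/s1.png",cv2.resize(a[80:310,220:420],None,fx=2.6,fy=2.6,interpolation=2))
cv2.imwrite("pics/t1.png",cv2.resize(b[110:290,200:500],None,fx=2.6,fy=2.6,interpolation=2))
E
```

```text
(no output)
```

View pics/s1.png

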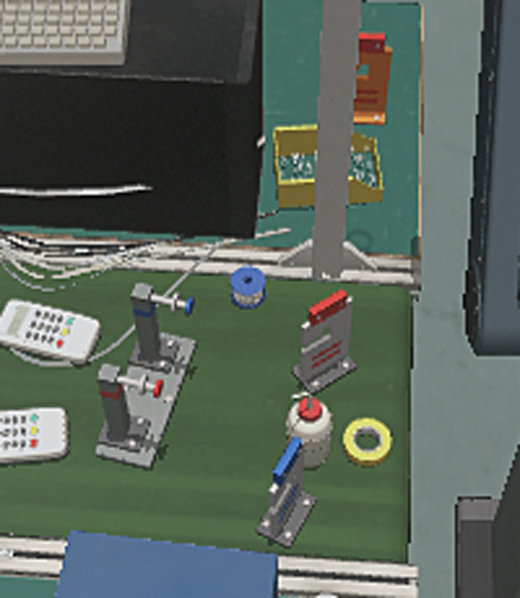

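View pics/t1.png

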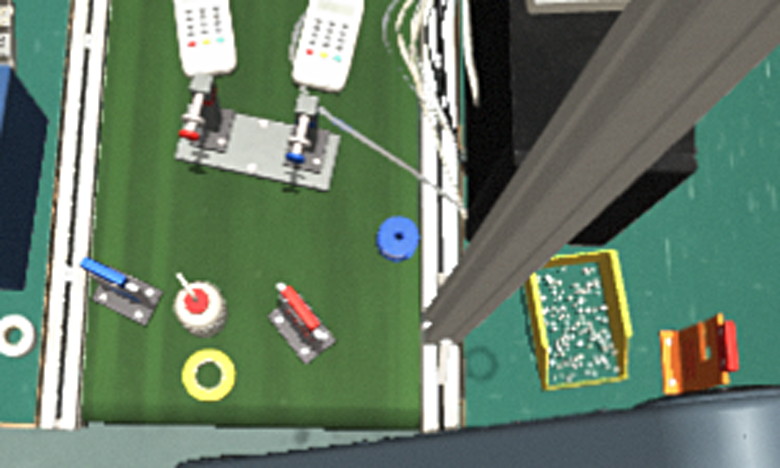

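View pics/top0.png

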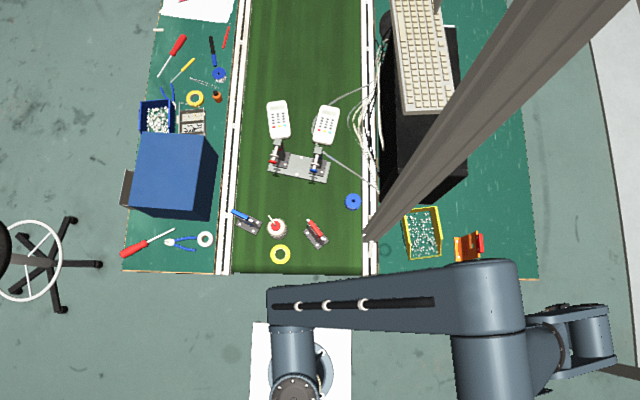

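View pics/scene0.png

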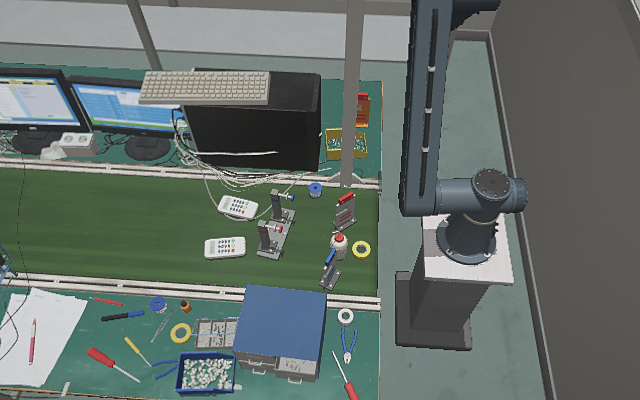

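```bash
cat > loc.py <<'E'
from h import *
def tri(obs):
    A=np.zeros((3,3));b=np.zeros(3)
    for t,d in obs:
        d=d/np.linalg.norm(d);M=np.eye(3)-np.outer(d,d);A+=M;b+=M@t
    X=np.linalg.solve(A,b)
    return X,[np.linalg.norm((np.eye(3)-np.outer(d,d)/(d@d))@(X-t)) for t,d in obs]
E
python3 - <<'E'
from loc import *
s=robot.camera("scene");t=robot.camera("top")
o=robot.get_obs();print(R.from_quat(o["tool_rot"]).as_matrix().round(3))
save(t,"t2.png",(225,195,335,265),7);save(s,"s2.png",(300,180,370,300),5)
save(t,"t3.png",(255,125,345,195),8);save(s,"s3.png",(250,180,305,270),6)
print("gantry foot top cam",atz(t,[(364,237),(378,237),(364,243)],0))
print("bottle",atz(t,[(276.5,226)],.1),atz(t,[(276.5,226)],.06))
print("tape",atz(t,[(281,254)],.019)); print("spool",atz(t,[(353,202)],.036)); print("belt edges",atz(t,[(233,240),(362,240)],0))
E
```

```text
[[ 0.     0.27  -0.963]
 [-0.    -0.963 -0.27 ]
 [-1.     0.     0.   ]]
gantry foot top cam [[ 0.43475531 -0.20080598  0.        ]
 [ 0.43574996 -0.2479896   0.        ]
 [ 0.41451273 -0.20078369  0.        ]]
bottle [[0.44881635 0.08372693 0.1       ]] [[0.45542622 0.08824701 0.06      ]]
tape [[0.3695118  0.07376523 0.019     ]]
spool [[ 0.54628608 -0.16036934  0.036     ]]
belt edges [[ 0.4139184   0.23976167  0.        ]
 [ 0.42447498 -0.19407251  0.        ]]
```

View pics/t2.png

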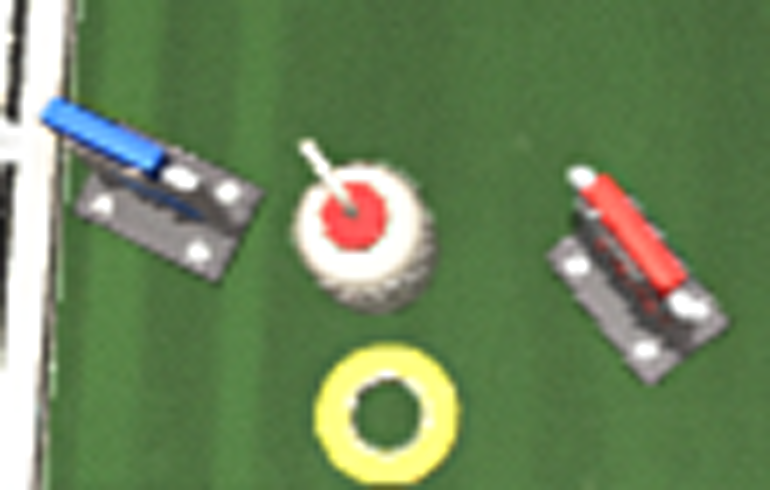

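View pics/s2.png

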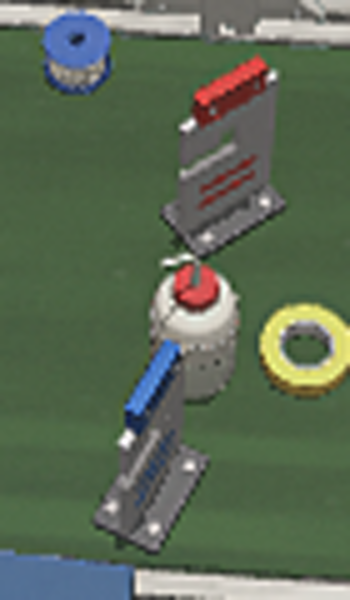

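View pics/t3.png

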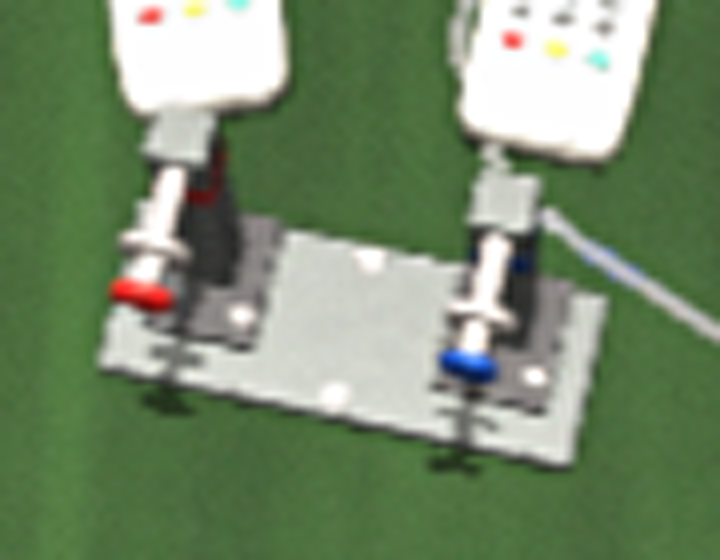

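View pics/s3.png

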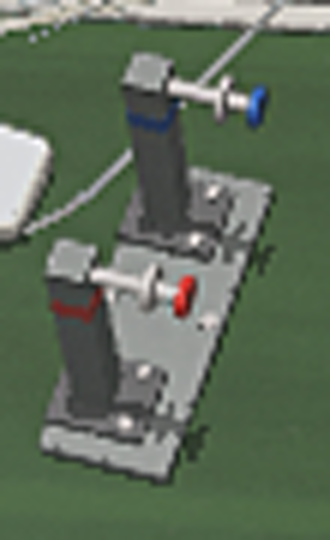

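```bash
python3 - <<'E'
from loc import *
s=robot.camera("scene");t=robot.camera("top")
def both(a,b): 
    X,e=tri([tuple(q[0] if q.ndim==2 else q for q in ray(t,[a])),tuple(q[0] if q.ndim==2 else q for q in ray(s,[b]))]); return X.round(4),np.round(e,4)
r=both((272.75,161.75),(281,229.3)); b=both((313.6,170.5),(293,197.7)); print(r,b)
print(np.linalg.norm(r[0]-b[0]), "rack y yaw from -:",np.degrees(np.arctan2(*(r[0]-b[0])[[1,0]]))-90)
# collars
print(both((255+153/8,125+243/8),(250+149/6,180+287/6)),both((255+480/8,125+312/8),(250+223/6,180+97/6)))
T=lambda x,y:(225+x/7,195+y/7); S=lambda x,y:(300+x/5,180+y/5)
# rack corners at z .012
rc=atz(t,[(255+x/8,125+y/8) for x,y in [(283,230),(608,296),(570,466),(98,365)]],.012);print(rc.round(4))
for nm,a in (("blue",[(50,110),(158,160)]),("red",[(592,183),(680,285)])):
    P=atz(t,[T(*x) for x in a],.170); d=P[0]-P[1]; print(nm,P.round(4),np.linalg.norm(d),"centre",P.mean(0).round(4),"yaw of +y-90:",np.degrees(np.arctan2(d[1],d[0]))-90)
print(both(T(104,135),S(152,383)),both(T(637,235),S(232,92)))
f=atz(t,[T(*x) for x in [(548,258),(652,382),(728,320)]],.006);print("redfoot",f.round(4),f[[0,2]].mean(0))
f=atz(t,[T(*x) for x in [(75,205),(218,282),(265,192)]],.006);print("bluefoot",f.round(4),f[[0,2]].mean(0))
E
```

```text
(array([0.64  , 0.0994, 0.1543]), array([0.0015, 0.0015])) (array([ 0.6145, -0.0284,  0.1538]), array([0.0015, 0.0015]))
0.13032014426020253 rack y yaw from -: -11.284065306697244
(array([0.6607, 0.096 , 0.1555]), array([0.0014, 0.0014])) (array([ 0.635 , -0.0322,  0.1555]), array([0.0016, 0.0016]))
[[ 0.7203  0.0574  0.012 ]
 [ 0.693  -0.0853  0.012 ]
 [ 0.6159 -0.0702  0.012 ]
 [ 0.6567  0.1352  0.012 ]]
blue [[0.4801 0.2109 0.17  ]
 [0.4596 0.1631 0.17  ]] 0.051980505110649854 centre [0.4698 0.187  0.17  ] yaw of +y-90: -23.240604320530935
red [[ 0.4541 -0.0213  0.17  ]
 [ 0.4116 -0.0594  0.17  ]] 0.057040153714818055 centre [ 0.4329 -0.0404  0.17  ] yaw of +y-90: -48.13426358654666
(array([0.4713, 0.1896, 0.1581]), array([0.0008, 0.0008])) (array([ 0.433 , -0.0401,  0.1518]), array([0.0024, 0.0024]))
redfoot [[ 0.4466  0.0035  0.006 ]
 [ 0.3884 -0.0478  0.006 ]
 [ 0.4188 -0.0833  0.006 ]] [ 0.43274164 -0.03989684  0.006     ]
bluefoot [[0.4667 0.233  0.006 ]
 [0.4311 0.1613 0.006 ]
 [0.4754 0.1411 0.006 ]] [0.47107087 0.18702988 0.006     ]
```

Candidates for plate_red: standing plate with red grip at top px (315,232), and orange look-alike at top px (468,246) on the right bench, which is excluded. Candidates for plate_blue: only the blue-grip plate at top px (245,221). The crops confirm grey leaves with red and blue grips. Both slots open toward world +x+y. The red pin is the left one and the blue pin the right.

```bash
cat >> h.py <<'E'
def row(x,y,z,yaw,tilt=False):
    """tool shift (mm) and turn (deg) from measured pose to world xyz with tool-y heading yaw (deg)"""
    o=robot.get_obs(); M=R.from_quat(o["tool_rot"]).as_matrix()
    d=M.T@(np.array([x,y,z])-o["position"])*1000
    cur=np.degrees(np.arctan2(M[1,1],M[0,1])); t=-((yaw-cur+180)%360-180)
    print("shift",d.round(1),"turn",round(t,1),"cur",o["position"].round(4),"yaw",round(cur,1))
E
python3 -c "
from h import *
row(.29,-.24,.25,-60)"
```

```text
shift [  -2.4 -315.5 -214.3] turn -14.3 cur [ 0.169  -0.6017  0.2476] yaw -74.3
```

>>> move_arm(commands=[[-1,0,-40,-27,-2],[-1,0,-75,-50,-4],[-1,0,-110,-75,-6],[-1,0,-145,-100,-8],[-1,0,-180,-123,-10],[-1,0,-215,-147,-12],[-1,0,-250,-170,-14],[-1,0,-285,-193,-14]])

```text
time: 1.62
position: [0.2747, -0.2838, 0.2478]
tool_rot: [0.684, 0.181, -0.683, 0.182]
ft_force: [1.2, 0.3, 0.7]
grip_width: 0.0873
```

```bash
python3 -c "
from h import *
row(.30,-.20,.25,-55);row(.40,-.02,.25,-48);row(.433,-.04,.25,-48)"
```

```text
shift [ -2.3 -60.2 -63.5] turn -5.3 cur [ 0.2747 -0.2838  0.2478] yaw -60.3
shift [  -2.3 -167.  -239.5] turn -12.3 cur [ 0.2747 -0.2838  0.2478] yaw -60.3
shift [  -2.3 -133.3 -258.3] turn -12.3 cur [ 0.2747 -0.2838  0.2478] yaw -60.3
```

>>> move_arm(commands=[[-1,0,-35,-38,-3],[-1,0,-75,-84,-6],[-1,0,-115,-129,-9],[-1,0,-121,-170,-12],[-1,0,-127,-210,-12],[-1,-2,-133,-245,-12],[-1,-2,-133,-258,-12],[-1,-2,-133,-258,-12]])

```text
time: 2.28
position: [0.4377, -0.0388, 0.2505]
tool_rot: [0.662, 0.253, -0.658, 0.254]
ft_force: [-0.1, 0.0, -0.2]
grip_width: 0.0867
```

```bash
python3 - <<'E'
from h import *
o=robot.get_obs();c=robot.camera("wrist"); save(c,"w1.png"); row(.433,-.04,.25,-48)
print([(r["p"],r["bbox"]) for r in robot.regions_of(c,"plate_red_grip")])
P=np.array([.433,-.040]);a=np.radians(-48);X=np.array([np.cos(a),np.sin(a)]);Y=np.array([-np.sin(a),np.cos(a)])
print(proj(c,[np.r_[P+Y*s*.028+X*q*.006,.172] for s in(1,-1) for q in(1,-1)],o))
E
```

```text
shift [ 0.1 -2.   2.4] turn 0.0 cur [ 0.4362 -0.0399  0.2502] yaw -48.0
[(0.59, [295.2, 136.0, 338.5, 254.7]), (0.26, [115.0, 0.0, 221.9, 56.0])]
[[321.63599182 186.00011912]
 [304.85724214 186.01039469]
 [321.31077686 256.35918758]
 [305.69231288 256.38063684]]
```

View pics/w1.png

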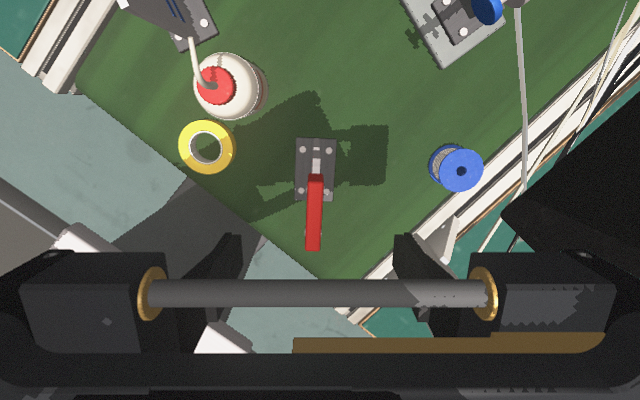

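```bash
python3 - <<'E'
from h import *
o=robot.get_obs();c=robot.camera("wrist"); save(c,"w1c.png",(270,120,360,270),5)
im=cv2.cvtColor(c["image"],cv2.COLOR_RGB2HSV); m=((im[...,1]>120)&((im[...,0]<8)|(im[...,0]>172))&(im[...,2]>60))
m[:,:280]=0;m[:,350:]=0; ys,xs=np.nonzero(m);print(xs.min(),xs.max(),ys.min(),ys.max())
for y in range(ys.min(),ys.max()+1,6): print(y,xs[ys==y].min(),xs[ys==y].max(),end="; ")
print(); 
P=atz(c,[(315,174),(313,250)],.173,o);print(P,P.mean(0),np.linalg.norm(P[0]-P[1])); row(*P.mean(0)[:2],.17,-48)
E
```

```text
306 325 167 245
167 312 312; 173 310 324; 179 309 324; 185 309 324; 191 308 324; 197 308 323; 203 308 323; 209 308 323; 215 307 322; 221 307 322; 227 307 322; 233 307 321; 239 306 321; 245 307 320; 
[[ 0.45734857 -0.01827115  0.173     ]
 [ 0.41239843 -0.05648141  0.173     ]] [ 0.4348735  -0.03737628  0.173     ] 0.0589960950662524
shift [79.4 -1.6 -4.9] turn -0.2 cur [ 0.4324 -0.0418  0.2494] yaw -48.2
```

View pics/w1c.png

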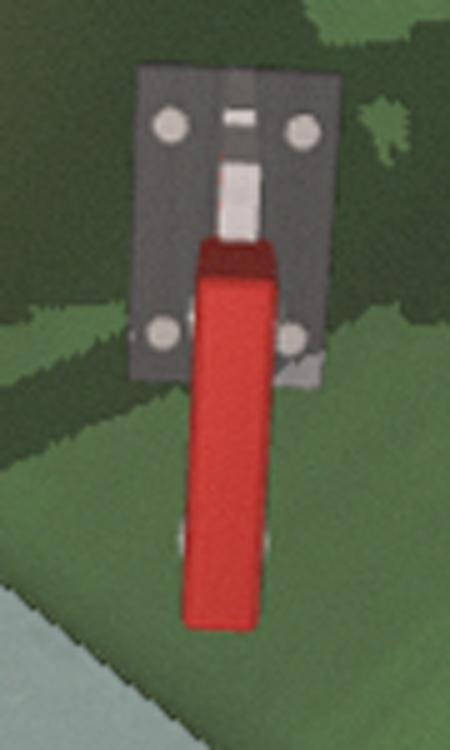

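```bash
python3 - <<'E'
from h import *
o=robot.get_obs();c=robot.camera("wrist");row(0,0,0,0); save(c,"w1c.png",(270,120,360,270),5)
im=cv2.cvtColor(c["image"],cv2.COLOR_RGB2HSV); m=((im[...,1]>120)&((im[...,0]<8)|(im[...,0]>172))&(im[...,2]>150))
m[:,:280]=0;m[:,350:]=0; ys,xs=np.nonzero(m);print(ys.min(),ys.max())
a,b=ys.min(),ys.max()
g=lambda y: xs[np.abs(ys-y)<2].mean()
uv=[(g(a+4),a),(g(b-4),b+.5)];print(uv)
P=atz(c,uv,.173,o);d=P[0]-P[1];print(P,P.mean(0),np.linalg.norm(d),np.degrees(np.arctan2(d[1],d[0]))-90); row(*P.mean(0)[:2],.17,-49)
E
```

```text
shift [ 250.  -318.6  293.7] turn -48.3 cur [ 0.4317 -0.0424  0.2493] yaw -48.3
173 243
[(np.float64(317.5), np.int64(173)), (np.float64(314.5), np.float64(243.5))]
[[ 0.4575237  -0.01987165  0.173     ]
 [ 0.41562676 -0.05437366  0.173     ]] [ 0.43657523 -0.03712266  0.173     ] 0.05427469508992616 -50.5286335204052
shift [79.3 -0.6 -7.3] turn 0.7 cur [ 0.4317 -0.0424  0.2493] yaw -48.3
```

>>> move_arm(commands=[[-1,20,-1,-6,2],[-1,45,-1,-6,2],[-1,65,-1,-6,2],[-1,79,-1,-6,2],[-1,79,-1,-6,2],[-1,79,-1,-6,2]])

```text
time: 2.98
position: [0.4351, -0.0385, 0.1703]
tool_rot: [-0.665, -0.24, 0.666, -0.239]
ft_force: [0.9, 0.1, 0.9]
grip_width: 0.087
```

```bash
python3 - <<'E'
from h import *
o=robot.get_obs();c=robot.camera("wrist");row(.4365,-.037,.171,-50.5); save(c,"w2.png",(150,80,490,300),2.3)
E
```

```text
shift [-0.1 -0.9 -1.4] turn 0.1 cur [ 0.436  -0.0386  0.1709] yaw -50.4
```

View pics/w2.png

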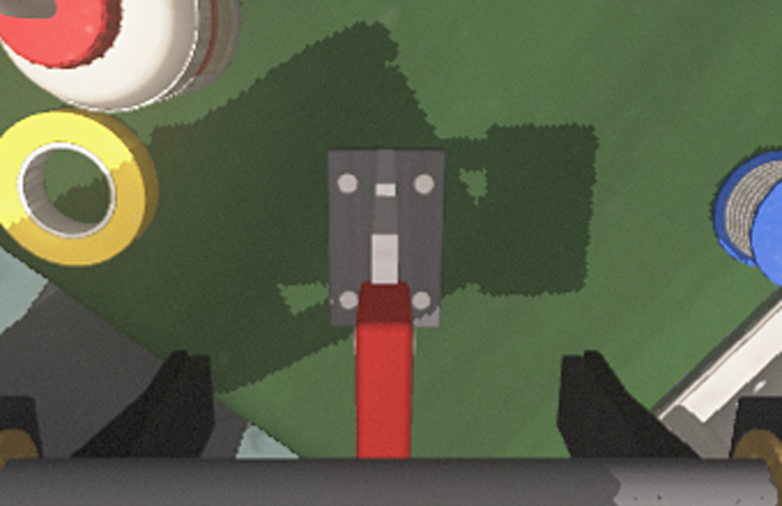

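The red grip is centred between the jaws (crop x 384, jaw middle 386) and aligned with them. I'll close on it.

>>> move_arm(commands=[[1,0,0,0,0],[1,0,0,0,0],[1,0,0,0,0],[1,0,0,0,0],[1,0,0,0,0],[1,0,0,0,0],[1,0,0,0,0],[1,0,0,0,0]], newtons=45)

```text
time: 3.7
position: [0.4366, -0.0374, 0.1706]
tool_rot: [0.665, 0.24, -0.665, 0.24]
ft_force: [0.3, -0.9, -0.8]
grip_width: 0.0417
```

```bash
python3 - <<'E'
from h import *
o=robot.get_obs();print(o["grip_width"]);c=robot.camera("wrist");row(.436,-.038,.30,-50); save(c,"w3.png",(220,80,420,300),2.6)
uv=None
im=cv2.cvtColor(c["image"],cv2.COLOR_RGB2HSV); m=((im[...,1]>120)&((im[...,0]<8)|(im[...,0]>172))&(im[...,2]>150))
m[:,:280]=0;m[:,350:]=0; ys,xs=np.nonzero(m);a=ys.min()
y=atz(c,[(xs[np.abs(ys-a-2)<3].mean(),a)],.172,o)[0]; M=R.from_quat(o["tool_rot"]).as_matrix()
print("front edge in tool frame mm",(M.T@(y-o["position"])*1000).round(1),"expect z=-28 if centred")
E
```

```text
0.0417341483073375
shift [-1.295e+02  1.000e-01  8.000e-01] turn -0.3 cur [ 0.4365 -0.0374  0.1705] yaw -50.3
front edge in tool frame mm [ -1.4   0.  -27.2] expect z=-28 if centred
```

>>> move_arm(commands=[[1,0,0,0,0],[1,0,0,0,0],[1,0,0,0,0],[1,0,0,0,0],[1,0,0,0,0],[1,0,0,0,0],[1,0,0,0,0],[1,0,0,0,0]])

```text
time: 4.42
position: [0.4364, -0.0374, 0.1705]
tool_rot: [-0.665, -0.24, 0.665, -0.24]
ft_force: [0.1, -0.2, -1.0]
grip_width: 0.0117
```

```bash
python3 - <<'E'
from h import *
o=robot.get_obs();print(o["grip_width"],o["ft_force"]);row(.436,-.038,.30,-50)
E
```

```text
0.011689606232409135 [ 0.13904524 -0.17790889 -0.97642052]
shift [-1.295e+02  1.000e-01  7.000e-01] turn -0.3 cur [ 0.4364 -0.0374  0.1705] yaw -50.3
```

>>> move_arm(commands=[[1,-20,0,0,0],[1,-50,0,0,0],[1,-85,0,0,0],[1,-120,0,0,0],[1,-150,0,0,0],[1,-175,0,0,0],[1,-183,0,0,0],[1,-185,0,0,0]])

```text
time: 5.08
position: [0.4371, -0.0376, 0.3569]
tool_rot: [0.666, 0.239, -0.664, 0.241]
ft_force: [0.8, -0.8, -3.0]
grip_width: 0.0115
```

```bash
python3 - <<'E'
from h import *
o=robot.get_obs();print(o["grip_width"],o["ft_force"]);row(.55,.035,.355,-11.3)
E
```

```text
0.011548343073098932 [ 0.80171941 -0.79398448 -2.96251169]
shift [   2.2   16.2 -133.2] turn -39.0 cur [ 0.4371 -0.0376  0.3569] yaw -50.3
```

>>> move_arm(commands=[[1,0,3,-20,-6],[1,0,6,-50,-13],[1,0,10,-80,-20],[1,0,13,-110,-27],[1,0,16,-128,-34],[1,0,16,-133,-39],[1,0,16,-133,-39],[1,0,16,-133,-39]])

```text
time: 5.75
position: [0.5478, 0.0354, 0.3528]
tool_rot: [-0.546, -0.449, 0.549, -0.446]
ft_force: [0.0, 0.0, -3.0]
grip_width: 0.0119
```

```bash
python3 - <<'E'
from h import *
o=robot.get_obs();c=robot.camera("wrist");row(.637,.0335,.355,-11.3); save(c,"w4.png")
for n,P in (("r",[.640,.0994,.157]),("b",[.6145,-.0284,.157]),("rc",[.650,.0974,.157]),("bc",[.6243,-.0304,.157])): print(n,proj(c,[P],o))
E
```

```text
shift [ -2.1  87.8 -16.1] turn -0.1 cur [0.5477 0.0351 0.3533] yaw -11.4
r [[394.76014132 100.46696458]]
b [[386.45163456 219.92656762]]
rc [[404.81778726 100.44847753]]
bc [[395.22416514 219.96725729]]
```

View pics/w4.png

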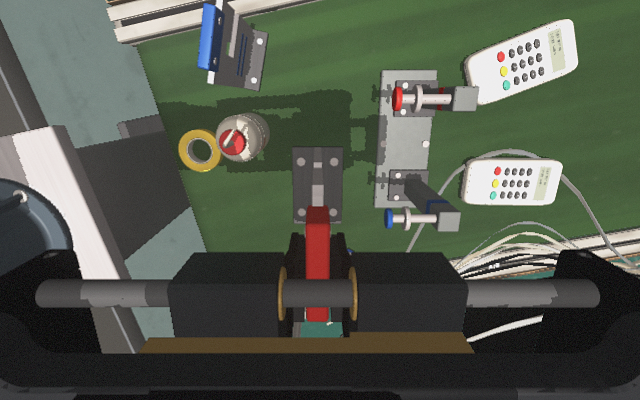

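```bash
python3 - <<'E'
from h import *
im=cv2.imread("pics/w4.png"); cv2.imwrite("pics/w4c.png",cv2.resize(im[60:250,370:490],None,fx=4,fy=3.15*4/3.15,interpolation=2)[:,:])
E
```

```text
(no output)
```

View pics/w4c.png

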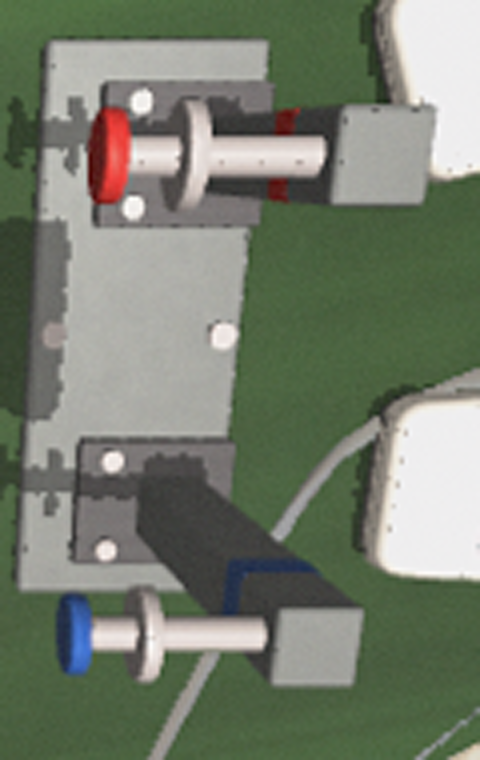

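```bash
cat > fit.py <<'E'
from h import *
from scipy.optimize import least_squares
def rackfit(c,o,feat,z0=.012):
    th=np.linspace(0,2*np.pi,73)
    def model(p):
        a=p[2]; Rz=np.array([[np.cos(a),-np.sin(a),0],[np.sin(a),np.cos(a),0],[0,0,1]])
        out=[]
        for nm,k,v in feat:
            y0=.065 if nm=="r" else -.065
            W=lambda L:(np.array(L)+[0,y0,0])@Rz.T+[p[0],p[1],z0]
            if k=="post":
                q=proj(c,W([[.023,.012,.157],[.047,.012,.157],[.047,-.012,.157],[.023,-.012,.157]]),o); out+=list((q-np.array(v)).ravel())
            else:
                r,xs=(.012,(-.033,-.027)) if k=="head" else (.014,(-.013,-.008))
                q=np.vstack([proj(c,W(np.c_[np.full(73,x),r*np.cos(th),.145+r*np.sin(th)]),o) for x in xs])
                e=[q[:,0].min(),q[:,0].max(),q[:,1].min(),q[:,1].max()]
                out+=[a-b for a,b in zip(e,v) if b is not None]
        return np.array(out)
    s=least_squares(model,[.66,.03,-.2],loss="soft_l1",x_scale=[.01,.01,.1]); p=s.x
    a=p[2];ch=lambda y:(p[0]+np.cos(a)*-.02-np.sin(a)*y,p[1]+np.sin(a)*-.02+np.cos(a)*y)
    print("rack",p[:2].round(4),"yaw",np.degrees(a).round(2),"red ch",np.round(ch(.065),4),"blue ch",np.round(ch(-.065),4)); print(model(p).round(1))
E
python3 - <<'E'
from fit import *
o=robot.get_obs();c=robot.camera("wrist")
f=lambda L:[(370+x/4,60+y/4) for x,y in L]
u=lambda x:None if x is None else 370+x/4
v=lambda y:60+y/4
F=[("r","head",(u(88),u(132),v(108),v(204))),("r","collar",(u(165),u(213),v(97),v(210))),("r","post",f([(342,104),(436,107),(425,206),(330,203)])),
("b","head",(u(56),u(93),v(593),v(675))),("b","collar",(u(126),u(163),v(586),v(683))),("b","post",f([(275,607),(363,609),(355,686),(271,685)]))]
rackfit(c,o,F)
rackfit(c,o,[x for x in F if x[1]!="post"])
row(0,0,0,-11.3)
E
```

```text
rack [0.6591 0.0305] yaw -11.36 red ch [0.6523 0.0981] blue ch [ 0.6267 -0.0293]
[-0.9 -0.1 -0.6  0.2 -1.7 -0.2 -0.   0.6  0.1 -0.2  1.5 -1.   0.4  0.
 -0.1  0.8 -0.6  0.1 -0.5  0.  -1.6  0.4 -0.5 -0.2  1.1  0.3  1.1 -0.2
  0.1  0.8 -0.4  1. ]
rack [0.6596 0.0302] yaw -11.4 red ch [0.6528 0.0979] blue ch [ 0.6271 -0.0296]
[-0.4  0.5 -0.5  0.3 -1.2  0.4  0.1  0.8 -0.2  0.5 -0.4  0.1 -1.2  0.8
 -0.4 -0.1]
shift [ 356.  -528.7  142.7] turn -0.1 cur [0.5478 0.0349 0.354 ] yaw -11.4
```

```bash
python3 - <<'E'
from h import *
row(.6393,.0343,.355,-11.4)
E
```

```text
shift [ -1.4  89.8 -17.5] turn -0.0 cur [0.5478 0.0349 0.354 ] yaw -11.4
```

>>> move_arm(commands=[[1,-1,25,-5,0],[1,-1,55,-10,0],[1,-1,80,-16,0],[1,-1,90,-17.5,0],[1,-1,90,-17.5,0],[1,-1,90,-17.5,0]])

```text
time: 6.35
position: [0.6398, 0.0341, 0.3557]
tool_rot: [-0.546, -0.449, 0.548, -0.447]
ft_force: [-0.2, 1.1, -2.1]
grip_width: 0.0116
```

```bash
python3 - <<'E'
from h import *
o=robot.get_obs();c=robot.camera("wrist");save(c,"w5.png"); row(.6393,.0343,.2345,-11.4)
E
```

```text
shift [121.4   0.4   0. ] turn 0.0 cur [0.6393 0.0344 0.356 ] yaw -11.4
```

View pics/w5.png

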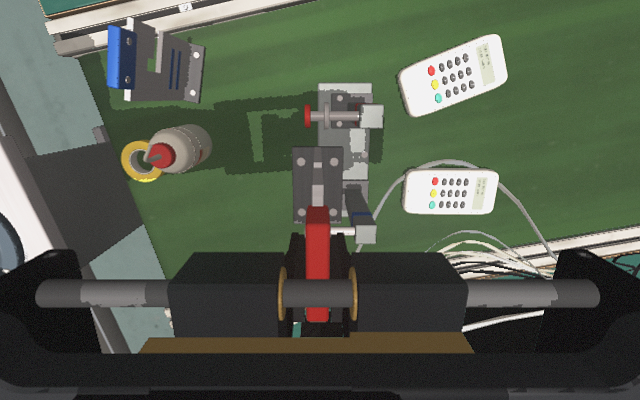

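>>> move_arm(commands=[[1,20,0,0,0],[1,45,0,0,0],[1,70,0,0,0],[1,95,0,0,0],[1,112,0,0,0],[1,121,0,0,0],[1,121,0,0,0],[1,121,0,0,0]])

```text
time: 7.07
position: [0.6404, 0.0347, 0.2361]
tool_rot: [0.547, 0.448, -0.547, 0.448]
ft_force: [-0.5, -0.1, -2.9]
grip_width: 0.0118
```

```bash
python3 - <<'E'
from h import *
o=robot.get_obs();print(o["ft_force"]);c=robot.camera("wrist");save(c,"w6.png"); save(c,"w6c.png",(240,60,400,240),4);row(.652,.098,.2345,-11.4)
s=robot.camera("scene");save(s,"s6.png",(230,150,330,270),6)
E
```

```text
[-0.4954953  -0.08604335 -2.92546109]
shift [  2.5  -1.9 -64.3] turn 0.1 cur [0.6412 0.0345 0.237 ] yaw -11.3
```

View pics/w6c.png

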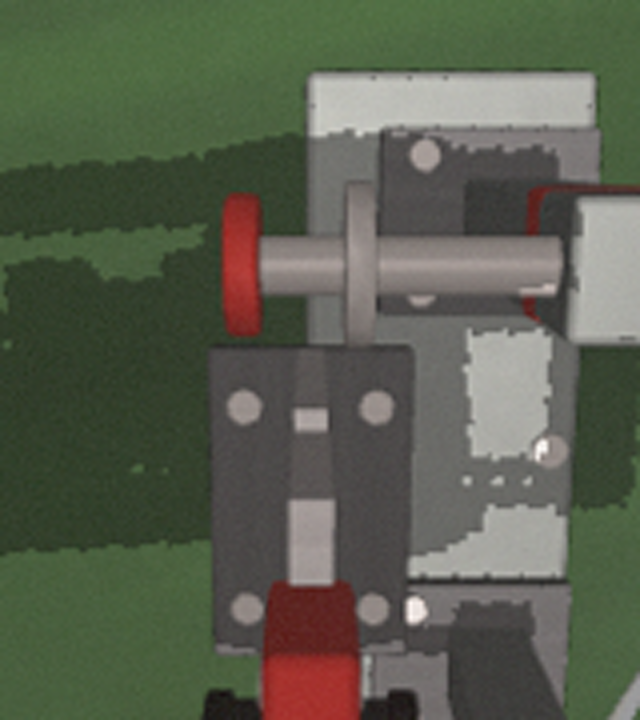

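View pics/s6.png

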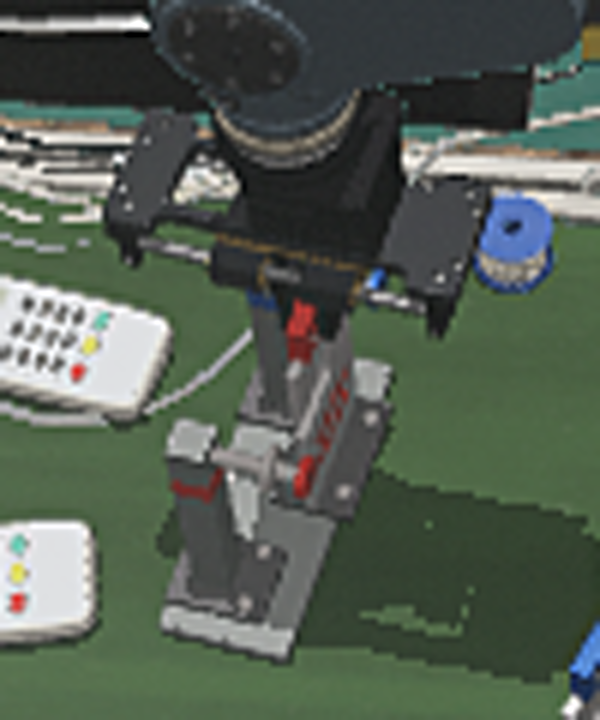

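```bash
python3 - <<'E'
from h import *
for i in range(3): row(.652,.098,.2345,-11.4); robot.camera("wrist")
E
```

```text
shift [  3.   -2.3 -64.3] turn 0.1 cur [0.6416 0.0345 0.2375] yaw -11.3
shift [  3.   -2.4 -64.3] turn 0.1 cur [0.6417 0.0345 0.2375] yaw -11.3
shift [  2.9  -2.3 -64.2] turn 0.1 cur [0.6416 0.0346 0.2374] yaw -11.3
```

>>> move_arm(commands=[[1,3,-2,-3,0],[1,3,-2,-10,0],[1,3,-2,-18,0],[1,3,-2,-18,0],[1,3,-2,-18,0],[1,3,-2,-18,0],[1,3,-2,-18,0]])

```text
time: 7.9
position: [0.6424, 0.0527, 0.2325]
tool_rot: [-0.547, -0.448, 0.547, -0.448]
ft_force: [0.1, -0.6, -2.2]
grip_width: 0.0113
```

```bash
python3 - <<'E'
from h import *
for i in range(2): row(.652,.098,.2345,-11.4); c=robot.camera("wrist")
print(robot.get_obs()["ft_force"]);save(c,"w7c.png",(240,60,400,240),4)
E
```

```text
shift [ -2.    0.5 -46.3] turn 0.1 cur [0.6424 0.0527 0.2325] yaw -11.3
shift [ -2.    0.5 -46.4] turn 0.1 cur [0.6424 0.0526 0.2325] yaw -11.3
[-0.77735414  0.10531157 -2.31749679]
```

View pics/w7c.png

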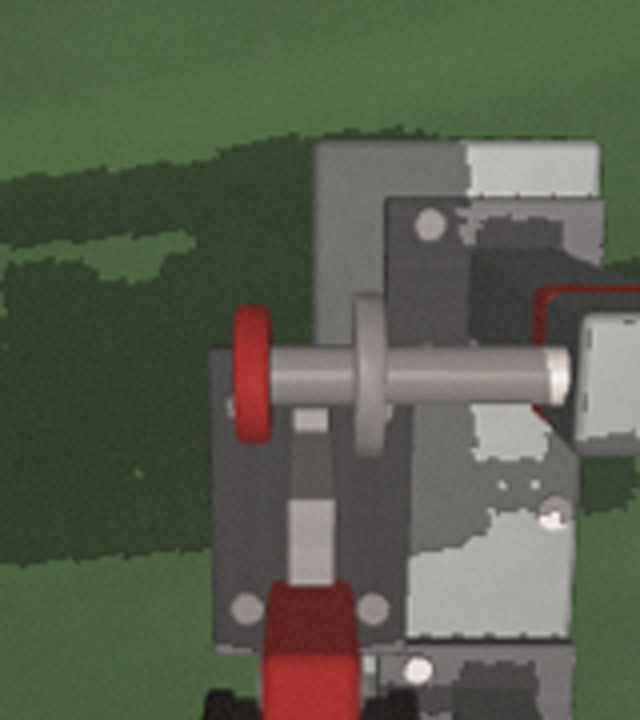

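The leaf is centred in the gap (crop 311 against gap middle 312). I'll slide on, raising it 2 mm.

>>> move_arm(commands=[[1,-2,0,0,0],[1,-2,0,-5,0],[1,-2,0,-11,0],[1,-2,0,-17,0],[1,-2,0,-23,0],[1,-2,0,-29,0],[1,-2,0,-29,0],[1,-2,0,-29,0]])

```text
time: 8.67
position: [0.648, 0.0818, 0.2345]
tool_rot: [-0.547, -0.449, 0.547, -0.449]
ft_force: [0.0, -0.3, -2.2]
grip_width: 0.0116
```

```bash
python3 - <<'E'
from h import *
row(.652,.098,.2345,-11.4); c=robot.camera("wrist")
print(robot.get_obs()["ft_force"]);save(c,"w8c.png",(240,60,400,240),4)
E
```

```text
shift [ -0.    0.7 -16.7] turn 0.2 cur [0.648  0.0818 0.2345] yaw -11.2
[ 0.48292751 -0.68457841 -2.83401679]
```

View pics/w8c.png

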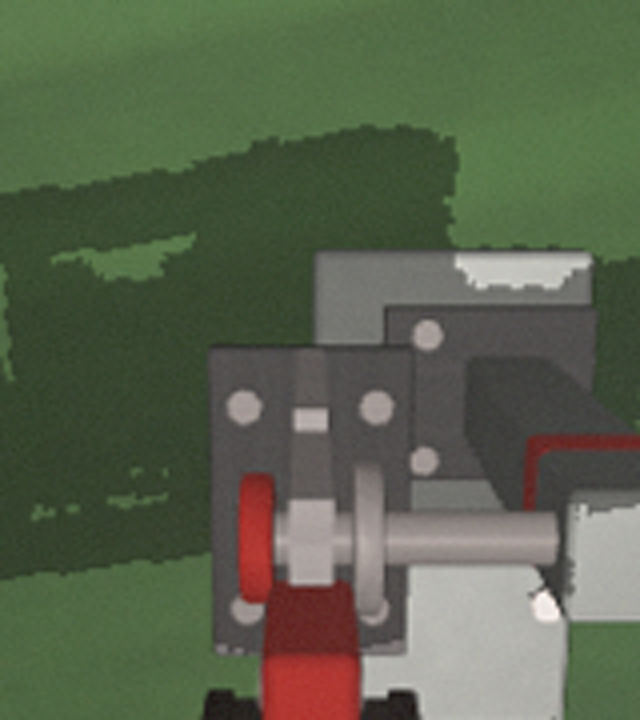

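>>> move_arm(commands=[[1,0,0,-5,0],[1,0,0,-10,0],[1,0,0,-15,0],[1,0,0,-17.5,0],[1,0,0,-17.5,0],[1,0,0,-17.5,0],[1,0,0,-17.5,0]])

```text
time: 9.3
position: [0.6514, 0.0982, 0.2345]
tool_rot: [-0.547, -0.448, 0.547, -0.448]
ft_force: [-0.9, 0.6, -2.6]
grip_width: 0.0116
```

```bash
python3 - <<'E'
from h import *
row(.652,.098,.2345,-11.4); c=robot.camera("wrist")
print(robot.get_obs()["ft_force"]);save(c,"w9c.png",(240,60,400,240),4)
c=robot.camera("scene");save(c,"s9.png",(230,150,330,270),6)
E
```

```text
shift [0.  0.6 0.1] turn 0.1 cur [0.6514 0.0982 0.2345] yaw -11.3
[-0.21595525  0.00292705 -2.12226713]
```

View pics/s9.png

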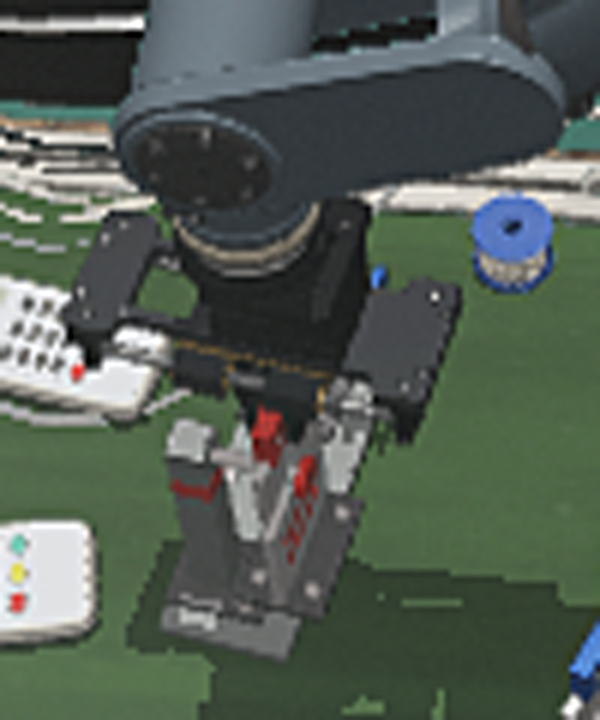

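>>> move_arm(commands=[[1,4,0,0,0],[1,8,0,0,0],[1,12,0,0,0],[1,15,0,0,0],[1,15,0,0,0],[1,15,0,0,0]])

```text
time: 9.9
position: [0.6512, 0.0983, 0.219]
tool_rot: [-0.547, -0.449, 0.547, -0.448]
ft_force: [0.5, 0.5, -2.1]
grip_width: 0.0117
```

```bash
python3 - <<'E'
from h import *
row(.652,.098,.2175,-11.4); c=robot.camera("wrist")
print(robot.get_obs()["ft_force"]);save(c,"w10c.png",(240,60,400,240),4)
E
```

```text
shift [1.5 0.8 0.1] turn 0.1 cur [0.6512 0.0983 0.219 ] yaw -11.3
[-0.20151831  0.3065324  -2.50286844]
```

View pics/w10c.png

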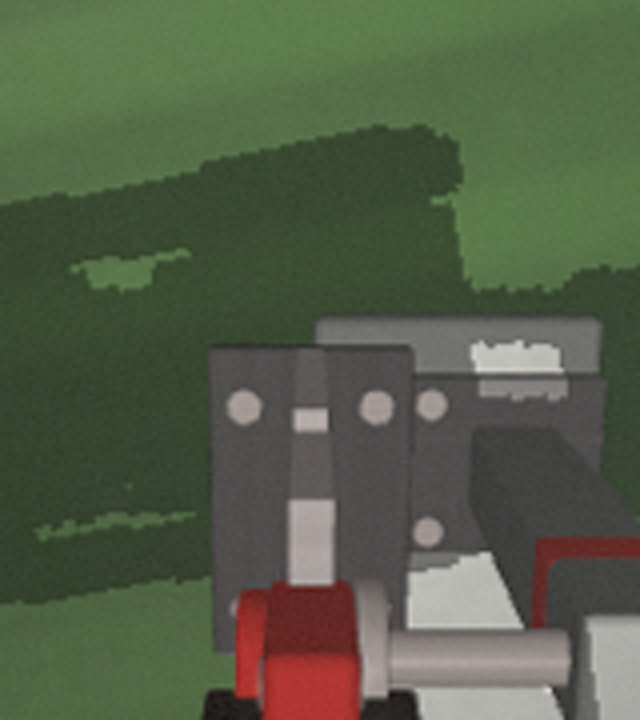

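Lowered 15.5 mm with no contact, so the pin is in the notch. I'll lower the last bit gently.

>>> move_arm(commands=[[1,1,0,0,0],[1,2,0,0,0],[1,3,0,0,0],[1,3,0,0,0]])

```text
time: 10.28
position: [0.6517, 0.0983, 0.2173]
tool_rot: [0.547, 0.448, -0.547, 0.449]
ft_force: [-1.3, 0.5, 0.7]
grip_width: 0.0114
```

Force z rose from -2.5 to +0.7 N, so the plate is seated on the pin. Releasing it.

>>> move_arm(commands=[[-0.4,0,0,0,0],[-0.4,0,0,0,0],[-0.4,0,0,0,0],[-0.4,0,0,0,0],[-0.4,0,0,0,0],[-0.4,0,0,0,0]])

```text
time: 10.78
position: [0.6515, 0.0983, 0.2166]
tool_rot: [0.547, 0.448, -0.547, 0.448]
ft_force: [0.2, -0.5, 0.2]
grip_width: 0.0439
```

```bash
python3 - <<'E'
from h import *
o=robot.get_obs();print(o["grip_width"],o["ft_force"]); c=robot.camera("wrist");save(c,"w11.png")
E
```

```text
0.04393846541723729 [ 0.19579772 -0.46291816  0.23625515]
```

View pics/w11.png

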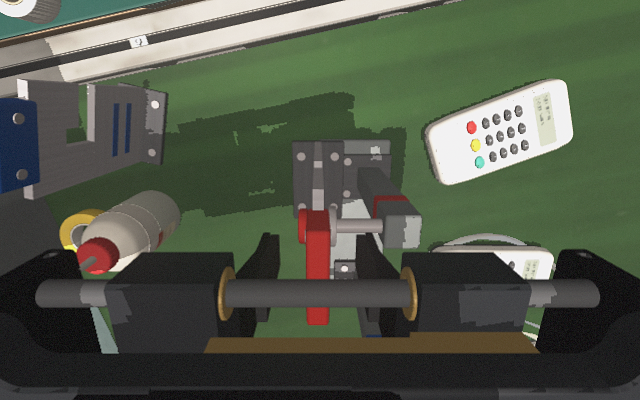

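>>> move_arm(commands=[[-0.4,-10,0,0,0],[-0.4,-30,0,0,0],[-0.4,-60,0,0,0],[-1,-90,0,0,0],[-1,-105,0,0,0],[-1,-108,0,0,0]])

```text
time: 11.33
position: [0.6536, 0.0984, 0.33]
tool_rot: [0.549, 0.446, -0.544, 0.45]
ft_force: [1.1, 0.3, 0.1]
grip_width: 0.0738
```

```bash
python3 - <<'E'
from h import *
o=robot.get_obs(); s=robot.camera("scene");save(s,"s11.png",(230,150,330,270),6)
row(.4705,.187,.27,-24);row(.4705,.187,.32,-24)
E
```

```text
shift [  57.  -196.5  -51.1] turn 12.7 cur [0.6527 0.0983 0.3281] yaw -11.3
shift [   7.  -196.1  -51.2] turn 12.7 cur [0.6527 0.0983 0.3281] yaw -11.3
```

View pics/s11.png

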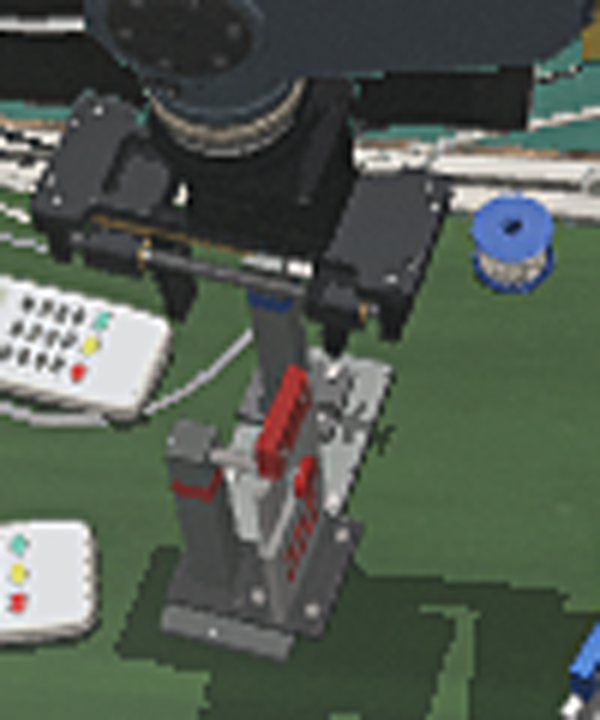

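Red hangs upright on its pin. Now for the blue plate: move to a hover over it.

>>> move_arm(commands=[[-1,0,-30,-8,3],[-1,5,-68,-18,6],[-1,15,-106,-28,10],[-1,25,-145,-38,13],[-1,40,-180,-47,13],[-1,55,-196,-51,13],[-1,57,-196,-51,13],[-1,57,-196,-51,13]])

```text
time: 12.05
position: [0.4674, 0.1869, 0.2659]
tool_rot: [-0.592, -0.384, 0.595, -0.383]
ft_force: [1.2, -0.2, 0.9]
grip_width: 0.087
```

```bash
cat > grip.py <<'E'
from h import *
for i in range(4): robot.get_obs(); c=robot.camera("wrist")
o=robot.get_obs();c=robot.camera("wrist"); save(c,"w12.png")
im=cv2.cvtColor(c["image"],cv2.COLOR_RGB2HSV); m=((im[...,1]>120)&(im[...,0]>100)&(im[...,0]<125)&(im[...,2]>100))
m[:,:270]=0;m[:,360:]=0;m[:130]=0; ys,xs=np.nonzero(m);a,b=ys.min(),ys.max();print(a,b)
for y in range(a,b,6): print(y,xs[ys==y].min(),xs[ys==y].max(),end="; ")
g=lambda y: xs[np.abs(ys-y)<2].mean()
uv=[(g(a+4),a),(g(b-4),b+.5)];print(uv)
P=atz(c,uv,.173,o);d=P[0]-P[1];yw=np.degrees(np.arctan2(d[1],d[0]))-90;print(P,P.mean(0),np.linalg.norm(d),yw); row(*P.mean(0)[:2],.171,yw)
E
python3 grip.py
```

```text
169 234
169 310 323; 175 310 323; 181 310 323; 187 310 323; 193 310 323; 199 310 323; 205 310 323; 211 310 323; 217 311 323; 223 311 323; 229 311 323; [(np.float64(316.5), np.int64(169)), (np.float64(317.0), np.float64(234.5))]
[[0.48433123 0.21574802 0.173     ]
 [0.46238338 0.16640657 0.173     ]] [0.4733573 0.1910773 0.173    ] 0.05400265519480906 -23.98024873649291
shift [97.  -0.1 -5.2] turn -0.4 cur [0.4711 0.1863 0.268 ] yaw -24.4
```

View pics/w12.png

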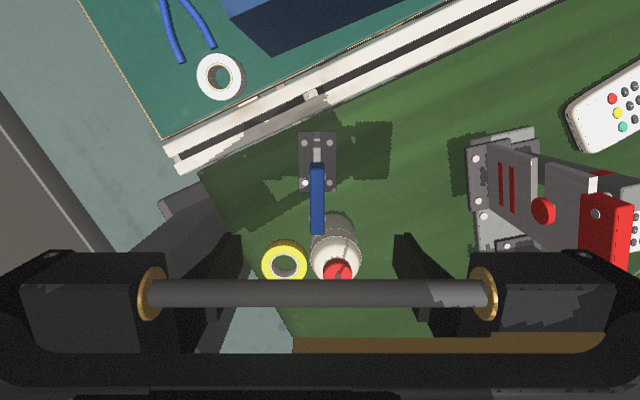

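>>> move_arm(commands=[[-1,20,0,-5,0],[-1,50,0,-5,0],[-1,80,0,-5,0],[-1,97,0,-5,0],[-1,97,0,-5,0],[-1,97,0,-5,0],[-1,97,0,-5,0]])

```text
time: 12.88
position: [0.4729, 0.1913, 0.1716]
tool_rot: [0.595, 0.383, -0.593, 0.384]
ft_force: [0.3, 0.1, 0.5]
grip_width: 0.0868
```

```bash
python3 - <<'E'
from h import *
o=robot.get_obs();c=robot.camera("wrist");row(.4733,.191,.171,-24); save(c,"w13.png",(150,80,490,300),2.3)
E
```

```text
shift [1.  0.4 0.2] turn -0.3 cur [0.473  0.1914 0.172 ] yaw -24.3
```

View pics/w13.png

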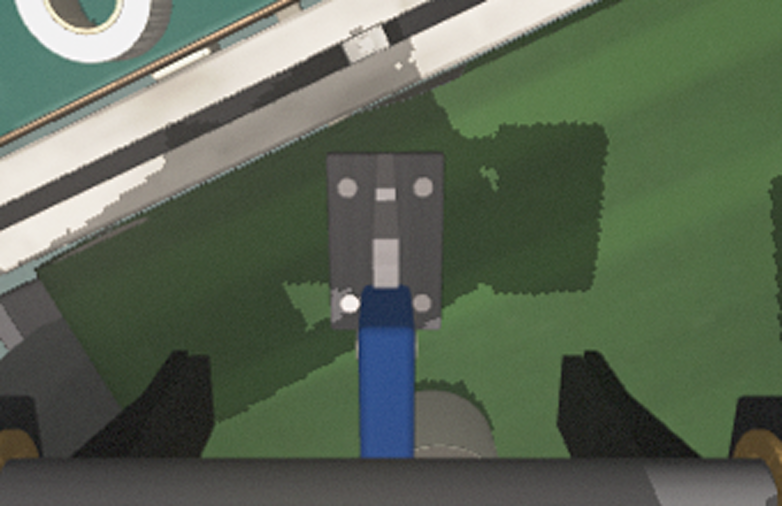

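Blue is centred (x 387 against jaw middle 386). Closing.

>>> move_arm(commands=[[1,1,0,0,0],[1,1,0,0,0],[1,1,0,0,0],[1,1,0,0,0],[1,1,0,0,0],[1,1,0,0,0],[1,1,0,0,0],[1,1,0,0,0]], newtons=45)

```text
time: 13.6
position: [0.4713, 0.1913, 0.1695]
tool_rot: [-0.594, -0.384, 0.594, -0.383]
ft_force: [0.4, -0.2, 0.1]
grip_width: 0.0416
```

>>> move_arm(commands=[[1,0,0,0,0],[1,0,0,0,0],[1,0,0,0,0],[1,0,0,0,0],[1,0,0,0,0],[1,0,0,0,0],[1,0,0,0,0],[1,0,0,0,0]])

```text
time: 14.27
position: [0.4712, 0.1913, 0.1694]
tool_rot: [-0.594, -0.384, 0.594, -0.383]
ft_force: [-0.3, 0.9, -0.1]
grip_width: 0.0113
```

```bash
python3 - <<'E'
from h import *
o=robot.get_obs();print(o["grip_width"],o["ft_force"]);c=robot.camera("wrist");row(.436,-.038,.30,-50)
im=cv2.cvtColor(c["image"],cv2.COLOR_RGB2HSV); m=((im[...,1]>120)&(im[...,0]>100)&(im[...,0]<125)&(im[...,2]>120))
m[:,:280]=0;m[:,350:]=0;m[:150]=0; ys,xs=np.nonzero(m);a=ys.min()
y=atz(c,[(xs[np.abs(ys-a-2)<3].mean(),a)],.172,o)[0]; M=R.from_quat(o["tool_rot"]).as_matrix()
print(a,"front edge in tool frame mm",(M.T@(y-o["position"])*1000).round(1),"expect z=-28 if centred")
E
```

```text
0.01126085414379961 [-0.30061577  0.87656098 -0.13496117]
shift [-130.6   62.3  223.5] turn 25.7 cur [0.4712 0.1913 0.1694] yaw -24.3
224 front edge in tool frame mm [ -2.6  -0.1 -27.6] expect z=-28 if centred
```

>>> move_arm(commands=[[1,-20,0,0,0],[1,-50,0,0,0],[1,-85,0,0,0],[1,-120,0,0,0],[1,-155,0,0,0],[1,-180,0,0,0],[1,-190,0,0,0],[1,-190,0,0,0]])

```text
time: 14.98
position: [0.4724, 0.1916, 0.3618]
tool_rot: [0.596, 0.383, -0.592, 0.384]
ft_force: [0.5, -0.5, -2.4]
grip_width: 0.0118
```

```bash
python3 - <<'E'
from h import *
row(.53,-.06,.36,-11.4);row(.613,-.096,.36,-11.4)
E
```

```text
shift [  1.9 156.  205.6] turn -12.9 cur [0.4724 0.1916 0.3618] yaw -24.3
shift [  2.3 246.5 204.2] turn -12.9 cur [0.4724 0.1916 0.3618] yaw -24.3
```

>>> move_arm(commands=[[1,0,15,20,-2],[1,0,38,50,-4],[1,0,60,80,-6],[1,0,83,110,-8],[1,0,106,140,-10],[1,0,130,170,-13],[1,0,150,197,-13],[1,0,156,205,-13]])

```text
time: 15.65
position: [0.5292, -0.0645, 0.3564]
tool_rot: [-0.546, -0.448, 0.549, -0.447]
ft_force: [0.2, 0.3, -2.5]
grip_width: 0.0113
```

```bash
python3 - <<'E'
from h import *
c=robot.camera("wrist");c=robot.camera("wrist");o=robot.get_obs();c=robot.camera("wrist");save(c,"w14.png");save(c,"w14c.png",(370,90,490,240),4);row(.613,-.096,.36,-11.4)
for P in ([.6265,-.0295,.157],[.652,.098,.157]): print(proj(c,[P],o))
E
```

```text
shift [-3.5 90.5 18.7] turn -0.0 cur [ 0.528  -0.0597  0.357 ] yaw -11.4
[[402.95909629 130.41794595]]
[[413.93973802 -11.62207202]]
```

View pics/w14.png

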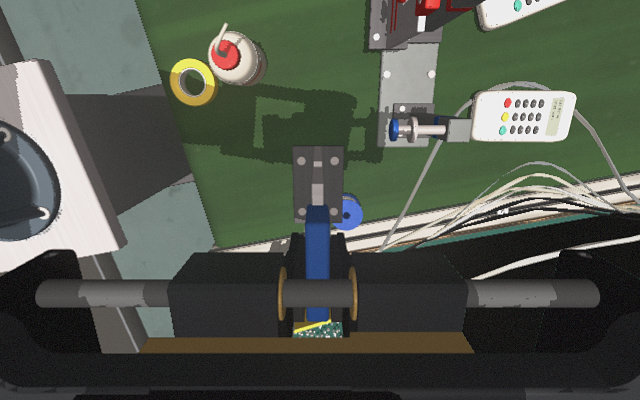

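>>> move_arm(commands=[[1,-3,25,5,0],[1,-3,55,11,0],[1,-3,80,17,0],[1,-3,90,19,0],[1,-3,90,19,0],[1,-3,90,19,0]])

```text
time: 16.3
position: [0.6126, -0.0938, 0.361]
tool_rot: [-0.546, -0.45, 0.547, -0.447]
ft_force: [-0.2, -0.0, -3.1]
grip_width: 0.0116
```

```bash
python3 - <<'E'
from h import *
c=robot.camera("wrist");c=robot.camera("wrist");o=robot.get_obs();row(.613,-.096,.2334,-11.4)
E
```

```text
shift [128.4   1.6   1.9] turn 0.2 cur [ 0.6121 -0.094   0.3618] yaw -11.2
```

>>> move_arm(commands=[[1,20,1,2,0],[1,45,1,2,0],[1,70,1,2,0],[1,95,1,2,0],[1,115,1,2,0],[1,126,1,2,0],[1,128,1,2,0],[1,128,1,2,0]])

```text
time: 17.07
position: [0.6137, -0.0976, 0.2345]
tool_rot: [-0.547, -0.449, 0.547, -0.448]
ft_force: [0.6, 0.0, -2.2]
grip_width: 0.0116
```

```bash
python3 - <<'E'
from h import *
for i in range(3): c=robot.camera("wrist")
o=robot.get_obs();c=robot.camera("wrist");row(.6265,-.0295,.2334,-11.4);print(o["ft_force"]);save(c,"w15c.png",(240,60,400,240),4)
E
```

```text
shift [  2.9  -2.4 -69.8] turn 0.1 cur [ 0.6152 -0.0984  0.2364] yaw -11.3
[ 0.3128653  -0.72612176 -1.44493793]
```

View pics/w15c.png

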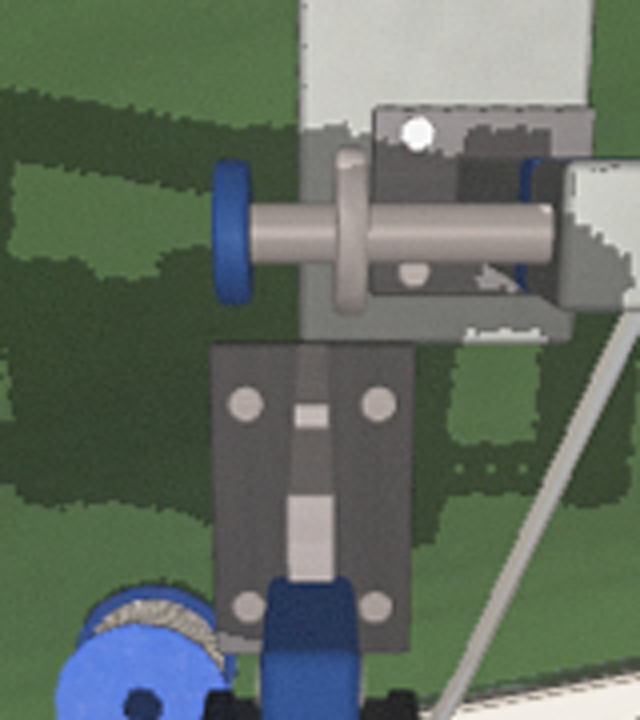

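>>> move_arm(commands=[[1,1,-3,-3,0],[1,1,-3,-10,0],[1,1,-3,-18,0],[1,1,-3,-23,0],[1,1,-3,-23,0],[1,1,-3,-23,0],[1,1,-3,-23,0]])

```text
time: 17.85
position: [0.6159, -0.0749, 0.2335]
tool_rot: [-0.547, -0.448, 0.547, -0.448]
ft_force: [-0.6, 0.4, -2.2]
grip_width: 0.0118
```

```bash
python3 - <<'E'
from h import *
for i in range(2): row(.6265,-.0295,.2334,-11.4); c=robot.camera("wrist")
print(robot.get_obs()["ft_force"]);save(c,"w16c.png",(240,60,400,240),4)
E
```

```text
shift [  0.1   1.5 -46.6] turn 0.1 cur [ 0.6159 -0.0749  0.2335] yaw -11.3
shift [  0.1   1.5 -46.8] turn 0.1 cur [ 0.6159 -0.0751  0.2335] yaw -11.3
[-0.59794176  0.86919225 -1.79808597]
```

View pics/w16c.png

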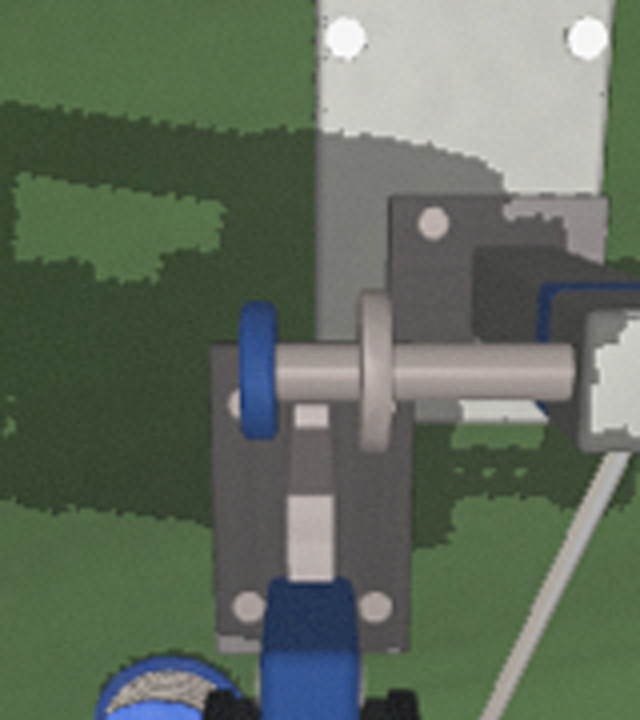

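>>> move_arm(commands=[[1,0,1,0,0],[1,0,1,-6,0],[1,0,1,-12,0],[1,0,1,-18,0],[1,0,1,-24,0],[1,0,1,-30,0],[1,0,1,-30,0],[1,0,1,-30,0]])

```text
time: 18.62
position: [0.6227, -0.0452, 0.2335]
tool_rot: [-0.547, -0.449, 0.547, -0.449]
ft_force: [-0.4, -0.4, -2.0]
grip_width: 0.0119
```

```bash
python3 - <<'E'
from h import *
row(.6265,-.0295,.2334,-11.4); c=robot.camera("wrist")
print(robot.get_obs()["ft_force"]);save(c,"w17c.png",(240,60,400,240),4)
E
```

```text
shift [  0.1   0.7 -16.1] turn 0.2 cur [ 0.6227 -0.0452  0.2335] yaw -11.2
[ 0.46922676 -0.03374087 -2.10850073]
```

View pics/w17c.png

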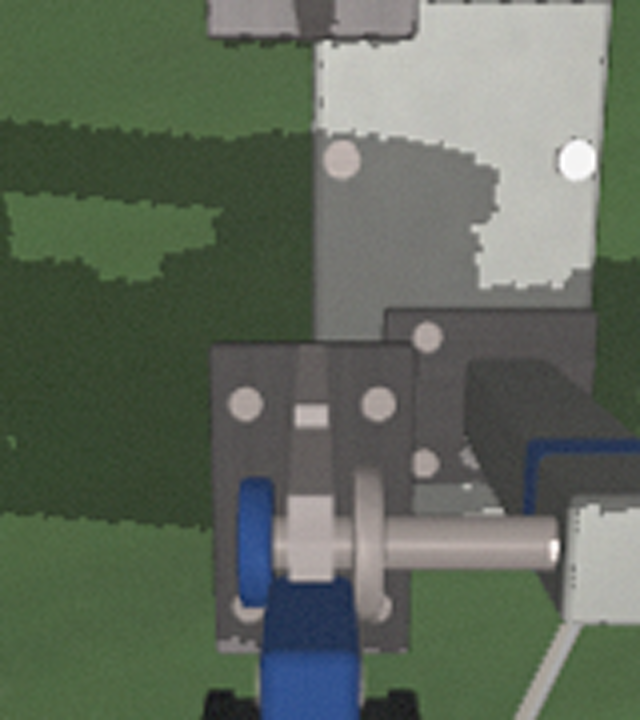

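>>> move_arm(commands=[[1,0,0,-5,0],[1,0,0,-10,0],[1,0,0,-14,0],[1,0,0,-17,0],[1,0,0,-17,0],[1,0,0,-17,0],[1,0,0,-17,0]])

```text
time: 19.25
position: [0.626, -0.0292, 0.2335]
tool_rot: [-0.547, -0.448, 0.547, -0.448]
ft_force: [0.8, 0.6, -2.3]
grip_width: 0.0116
```

```bash
python3 - <<'E'
from h import *
row(.6265,-.0295,.2164,-11.4); print(robot.get_obs()["ft_force"])
E
```

```text
shift [17.1  0.6  0.2] turn 0.1 cur [ 0.626  -0.0292  0.2335] yaw -11.3
[ 0.77742517  0.58649189 -2.25306251]
```

>>> move_arm(commands=[[1,4,0,0,0],[1,8,0,0,0],[1,12,0,0,0],[1,15,0,0,0],[1,15,0,0,0],[1,15,0,0,0]])

```text
time: 19.75
position: [0.6258, -0.0292, 0.2181]
tool_rot: [-0.547, -0.449, 0.547, -0.448]
ft_force: [-0.4, -0.1, -1.4]
grip_width: 0.0122
```

>>> move_arm(commands=[[1,1,0,0,0],[1,2,0,0,0],[1,3,0,0,0],[1,3,0,0,0],[1,3,0,0,0]])

```text
time: 20.17
position: [0.6262, -0.0292, 0.2162]
tool_rot: [0.547, 0.448, -0.547, 0.449]
ft_force: [0.2, -1.1, 1.3]
grip_width: 0.0117
```

Seated (force z now +1.3 N). I'll release and rise.

>>> move_arm(commands=[[-0.4,0,0,0,0],[-0.4,0,0,0,0],[-0.4,0,0,0,0],[-0.4,0,0,0,0],[-0.4,0,0,0,0],[-0.4,0,0,0,0],[-0.4,0,0,0,0]])

```text
time: 20.75
position: [0.626, -0.0291, 0.2155]
tool_rot: [-0.547, -0.448, 0.547, -0.448]
ft_force: [-0.0, 0.5, 0.1]
grip_width: 0.0503
```

>>> move_arm(commands=[[-0.4,-10,0,0,0],[-0.4,-30,0,0,0],[-0.4,-60,0,0,0],[-0.4,-90,0,0,0],[-0.4,-120,0,0,0],[-0.4,-150,0,0,0],[-0.4,-150,-40,0,0],[-0.4,-150,-80,0,0]])

```text
time: 21.42
position: [0.5496, -0.0142, 0.3688]
tool_rot: [0.549, 0.446, -0.545, 0.45]
ft_force: [-0.9, -0.3, -0.5]
grip_width: 0.061
```

>>> move_arm(commands=[[-0.4,0,-35,0,0],[-0.4,0,-70,0,0],[-0.4,0,-90,0,0],[-0.4,0,-90,0,0],[-0.4,0,-90,0,0],[-0.4,0,-90,0,0]])

```text
time: 21.92
position: [0.4605, 0.0039, 0.3665]
tool_rot: [0.548, 0.447, -0.546, 0.449]
ft_force: [0.3, -0.9, -0.2]
grip_width: 0.0608
```

```bash
python3 - <<'E'
from h import *
o=robot.get_obs();print(o["position"],o["ft_force"])
w=robot.camera("wrist");save(w,"w20.png");s=robot.camera("scene");save(s,"s20.png",(230,150,360,300),5);t=robot.camera("top");save(t,"t20.png",(200,110,400,280),4)
print(proj(s,[[.6265,-.0295,.205],[.652,.098,.205],[.6265,-.0295,.22],[.652,.098,.22]]),proj(t,[[.6265,-.0295,.205],[.652,.098,.205]]))
E
```

```text
[0.4605142  0.00389395 0.36651236] [ 0.2663812  -0.92815065 -0.18248108]
[[288.21487133 188.40543362]
 [275.74272883 220.45025092]
 [287.93439446 185.79400581]
 [275.35052244 217.97712119]] [[313.70686127 161.93184024]
 [271.36816282 152.97407155]]
```

View pics/s20.png

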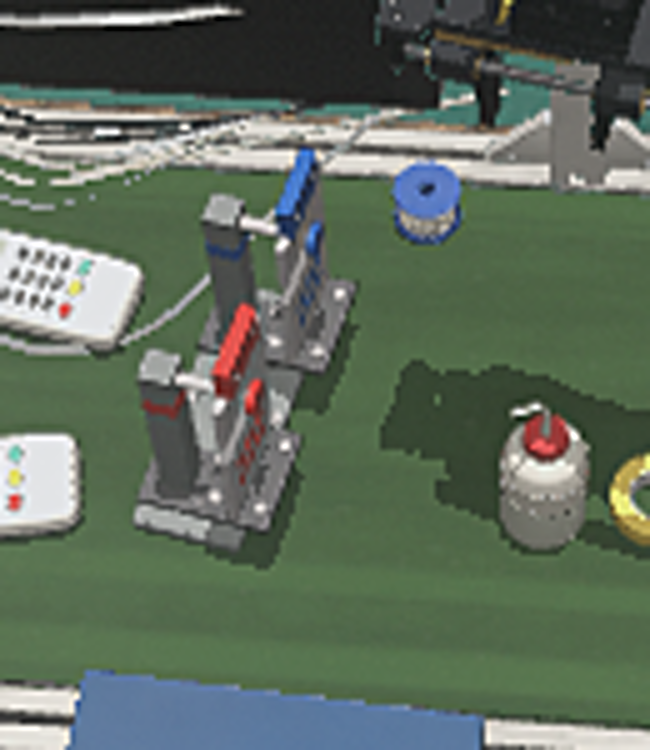

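View pics/w20.png

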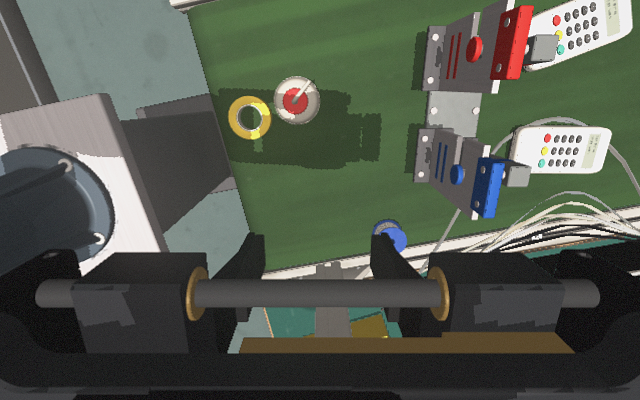

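View pics/t20.png

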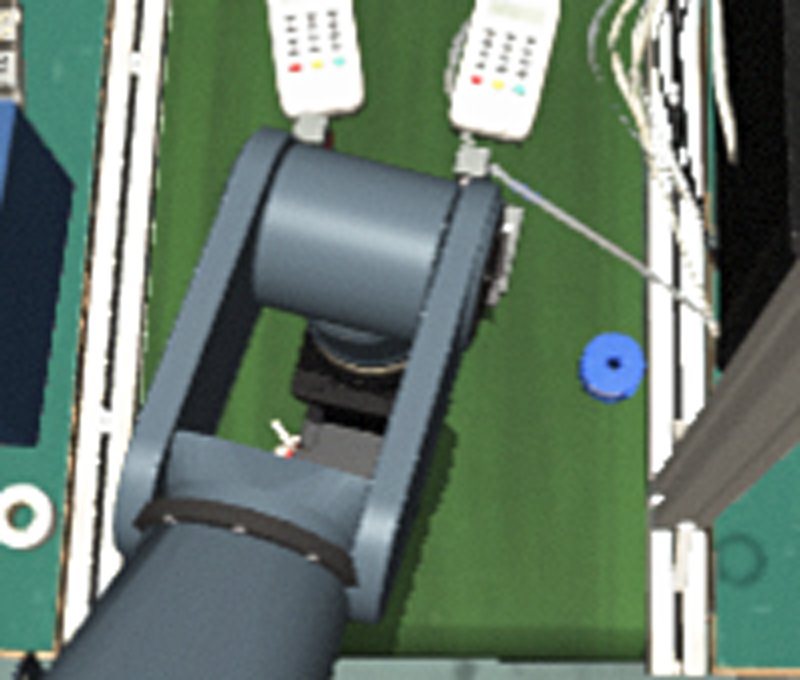

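```bash
python3 - <<'E'
from h import *
a=robot.camera("wrist")["image"].astype(int)
for i in range(6): b=robot.camera("wrist")["image"].astype(int)
print(np.abs(a-b)[0:220,400:540].max(), np.abs(a-b)[0:220,400:540].mean())
print(robot.get_obs()["time"]); print(robot.hand_in())
E
```

```text
212 9.172045454545454
22.4167
the job is handed in; nothing more can be done
None
```

Both plates are hung and the job is handed in at 22.4 s of the 67 s allowed. I don't have a verdict, because the hand-in reports none.

- **What I did:** I hung the red plate first. I let it down between the two pins, slid it onto the red (left) pin and lowered it into the notch. The blue plate then went onto the blue (right) pin from its free outer side. I left the orange look-alike alone.
- **Seating:** Before each slide I centred the leaf in the gap to within about 1 mm, using the wrist picture. Both plates slid in without contact and dropped about 15 mm freely into the notch. The force at the wrist then showed the pin taking the weight (red from -2.5 to +0.7 N, blue from -1.4 to +1.3 N).
- **Last pictures:** Both plates looked upright on the pins of their own colour, with the grips 1–2 pixels from where I expected them. The gripper was open and well clear. In those pictures the bottle, tape and solder spool were standing and looked unmoved. I did not check the label roll, bin or cutters again, but the arm did not go near them.
- **A check that failed:** My test that the plates were at rest did not work. Two wrist pictures 0.3 s apart differed by 9 grey levels on average around the plates. This could be camera noise or the arm still settling, and I handed in without sorting it out. That the plates are at rest rests only on the still pictures.

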